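# Let the long film can out of the two-lane dispenser

## Robot

A 7-joint arm with a two-finger parallel gripper is mounted at the origin on a cart in front of the work surface, level with it; the furniture and walls round the work are solid. World frame = base frame: x ahead of the robot, y to its left, z up, the work surface at z = 0. Lengths are in m, angles in rad, forces in N, time in s.
With the tool pointing down it reaches from about 0.425 to 0.875 m from the base axis. Payload 4.7 kg.
Tool frame: the origin (TCP) lies midway between the tips of the shut fingers; the grasp point (between the pads) lies 19 mm behind it (ctrl.grip_point_offset is the distance from the TCP to the grasp point, in m); z points along the fingers, y is the line along which they close (so a half turn about z gives the same grasp; the last joint's range is limited). The gripper opens to 87 mm and grips with 3 to 60 N. Pads are 19 mm wide; open, the fingers measure 117 mm over their backs; the gripper's body (75 mm by 190 mm) begins 51 mm behind the grasp point.
Start: joints at [1.2, 0.321, -0.07, 1.45, 0.023, 1.371, -0.057], TCP at [0.244, -0.602, 0.223] pointing down, gripper open.
Joint ranges: [-2.86, 2.86], [-0.3, 2.09], [-1.38, 1.24], [0.06, 2.45], [-1.56, 4.7], [0.09, 2.05], [-2.69, 2.69]. Speed limits (rad/s): [2.57, 2.57, 3.14, 3.14, 3.14, 3.14, 3.14].

## Interface

Orientations are given as a rotation vector (axis times angle).
In Python, from bench import ctrl gives the robot as it stands. The module is installed in compiled form; this text tells all that it offers.
- The arm moves only by the shell command python3 -m handwheel 'ROWS' [OPENING] [FORCE]. ROWS is JSON, a list of rows, each an object of numbers: "x", "y", "z": the shift along the tool's x, y, z in m; "wx", "wy", "wz": the turn, a rotation vector about the tool's x, y, z in degrees. A call has 1 to 10 rows; each row is the pose to reach, as a shift and turn from the pose commanded when the call began, along the tool's axes at that moment; what a row does not reach only later rows make up. A row lasts 1/12 s, in which the tool goes at most 41.7 mm and 7.16 degrees, less where a joint would pass 70% of its speed; a pose out of reach is approached as far as the arm can. A call with a gripper value outside its range is refused whole. OPENING is the finger opening in m, from 0 to 0.087, set as the call begins (- or left out, the last holds). The fingers move at their own pace and stop on an object; FORCE is the grip in N (left out, the last holds). Time passes only in rows, so rows that repeat a pose let the fingers close. It gives the time, the measured TCP pose, the force, the opening and the grip force at its end, in the units of the state.
- ctrl.get_state(): the state, without advancing time (a new reading comes with each control period).
- ctrl.get_image(name): name is "scene" or "side" or "wrist"; returns a dict with "image" (384x512x3 uint8, red, green, blue), "K" (3x3 intrinsics, pixels), "k1" (the pictures are not rectified: a ray, as slopes to the right and down, at radius r is drawn at 1 + k1 r^2 times it, then the intrinsics apply), "world_to_cam" (4x4, takes a point from world to camera coordinates); the wrist camera has in their place "hand_eye" (4x4, takes a point from camera to tool coordinates, whose origin is the TCP and whose axes are the flange's). Camera axes: x right, y down, z forward; pixel columns grow to the right and rows downward; lengths in m; the calibration is good to about 2 mm. A picture is of the moment at which its call begins: read the wrist's pose just before it. There is no depth.
- ctrl.close_job(): hands the job in; it is judged then, once.
The state is a dict: "time": time; "joint_positions": joint angles; "qd": joint speeds; "joint_torque": joint torques, N m; "position": TCP position; "tool_rot": TCP orientation; "ft_force": force on the tool from outside, world axes, zero at the start; "torque": the same for the moment, N m; "grip_width": opening from 0.0 (shut) to 1.0 (fully open); "grip_force": force on a finger pad.
Only numpy, scipy, OpenCV 4.12 (cv2) and the standard library are available. Lean on these libraries where they do the work, as an engineer would, in place of code of your own. Each camera call takes 0.05 s, during which the arm holds its last target. There are 200 camera calls.

## Task

Two closed film cans wait behind the gates of the two-lane can dispenser. Find the lane with the longer can and, with the fingertips, press down the round pad at the end of that lane's rocking lever until its gate has lifted and the can has rolled into the catch tray in front, then let the lever come back up. Keep the other lane's gate shut with the shorter can behind it, do not touch or lift either can, and leave the things standing around where they are.

Things in the scene. Friction and masses are not known exactly. Their poses are not given: they have to be found in the camera images.
- dispenser: Fixed plywood dispenser, base 246 x 236 mm; origin at its underside's centre, front (catch tray) at -x, left +y. Lanes 72 mm wide at y = +39 and -39 mm slope to -x at 14 degrees; walls 66 mm high, back wall 72, lever pivot brackets (x 55, y +-84 to 106) 100. Gates (3 prongs) at x -20. Each lane ends in its own tray bay: x -117 to -54 mm, floor z 11, walls z 40.
- lever_left (a joint): Rocking lever of the left (+y) lane: bar along x on a pivot at x 55, z 88 mm of the dispenser; press pad at its back end, three-pronged gate at its front. 0 = gate shut, grows as the pad goes down; stop at 0.40 rad (gate 33 mm up). The can can pass from about 0.27 rad. Spring return: about 2.7 N on the pad starts it, 6 N holds it fully down.
- lever_right (a joint): The same for the right (-y) lane, mirrored.
- pad_left (a point): Centre of the top face of the left lever's press pad: grey disc 38 mm across, 7 mm thick, at x 120, y +104, z 96 mm of the dispenser when shut, free space beneath. Swings on a 65 mm arm: at the stop it is about 25 mm lower and has moved under 6 mm sideways.
- pad_right (a point): The same on the right lever, at x = 120, y = -104, z = 96 mm of the dispenser.
- can_long: The longer closed aluminium film can: a cylinder 25 mm in diameter, 64 mm long, 45 g. Origin at its centre; its y axis is the cylinder's axis. It starts lying across one of the lanes, against the gate; which lane varies.
- can_short: The shorter can: 25 mm in diameter, 36 mm long, otherwise alike, in the other lane. Origin at its centre, y along the cylinder's axis.
- weight: Bystander: grey cloth-covered weight, 100 x 46 x 27 mm, left of the dispenser. Origin at the centre of its underside.
- eraser: Bystander: eraser, 55 x 25 x 14 mm, right of the dispenser. Origin at the centre of its underside.
- loupe: Bystander: black stand loupe, 43 mm across, 38 mm high, right of the dispenser. Origin at the centre of its underside.
- jar: Bystander: white paste jar with a black lid, 49 mm across, 60 mm high, behind the dispenser. Origin at the centre of its underside.

How it is judged:
By the outcome, as a careful person would: the job done as asked, in the order asked, and still so for the second after the job is handed in, with the robot touching nothing.
It also fails if it takes over 32 s, if anything falls off the work surface, if the arm or the gripper's body presses on something with over 40 N, if the wrist force passes 120 N, or if a joint passes its speed limit or range.

## Working session

There is one attempt and no reset: what is moved stays moved. The work goes in short steps, Python scripts to look and compute and a shell command to move; the robot and the scene stay as the last step left them, time stands still between calls to the robot, and variables do not carry over. Pictures are saved under pics/ and viewed, at most 10 in all, crops included, and the job is handed in when it is done.

```bash
mkdir -p pics; cat > h.py <<'E'
import numpy as np,cv2
from bench import ctrl
from scipy.spatial.transform import Rotation as R
def grab(n):
    s=ctrl.get_state();d=ctrl.get_image(n)
    if n=="wrist":
        T=np.eye(4);T[:3,:3]=R.from_rotvec(s["tool_rot"]).as_matrix();T[:3,3]=s["position"]
        d["c2w"]=T@d["hand_eye"]
    else: d["c2w"]=np.linalg.inv(d["world_to_cam"])
    return d
def ray(d,u,v):
    p=cv2.undistortPoints(np.array([[[u,v]]],float),np.array(d["K"],float),np.array([d["k1"],0,0,0],float))[0,0]
    return d["c2w"][:3,3],d["c2w"][:3,:3]@np.array([p[0],p[1],1])
def onz(d,u,v,z):
    o,r=ray(d,u,v);return o+r*(z-o[2])/r[2]
def proj(d,P):
    c=np.linalg.inv(d["c2w"])@np.append(P,1)
    return cv2.projectPoints(c[:3].reshape(1,1,3),np.zeros(3),np.zeros(3),np.array(d["K"],float),np.array([d["k1"],0,0,0],float))[0].ravel()
def save(d,f): cv2.imwrite("pics/"+f,d["image"][:,:,::-1])
E
python3 - <<'E'
from h import *
import pickle
for n in("scene","side"):
    d=grab(n);save(d,n+"1.png");pickle.dump(d,open(n+".pkl","wb"));print(n,d["c2w"].round(3).tolist(),np.array(d["K"]).tolist(),d["k1"])
s=ctrl.get_state();print(s["time"],s["tool_rot"],s["position"],s["ft_force"])
print(R.from_rotvec(s["tool_rot"]).as_matrix().round(3))
E
```

```text
scene [[0.657, -0.403, 0.637, -0.093], [-0.754, -0.332, 0.567, -0.503], [-0.017, -0.853, -0.521, 0.615], [0.0, 0.0, 0.0, 1.0]] [[419.0932820983974, 0.0, 255.37567033012064], [0.0, 419.0932820983974, 185.9328931455483], [0.0, 0.0, 1.0]] 0.018781818774192435
side [[0.998, 0.049, -0.034, 0.608], [0.057, -0.642, 0.765, -0.562], [0.016, -0.765, -0.644, 0.646], [0.0, 0.0, 0.0, 1.0]] [[369.4338276126479, 0.0, 255.35604689897318], [0.0, 369.4338276126479, 193.57380145185604], [0.0, 0.0, 1.0]] 0.004835579271354687
0.1 [-3.08203053e+00 -6.00366643e-01  6.88481796e-04] [ 0.24372895 -0.60205973  0.22155803] [ 0.89731099  0.24129396 -0.1451681 ]
[[ 0.927  0.375 -0.001]
 [ 0.375 -0.927  0.002]
 [-0.    -0.002 -1.   ]]
```

View pics/scene1.png

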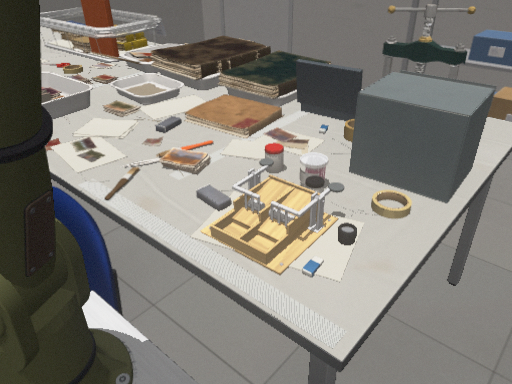

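View pics/side1.png

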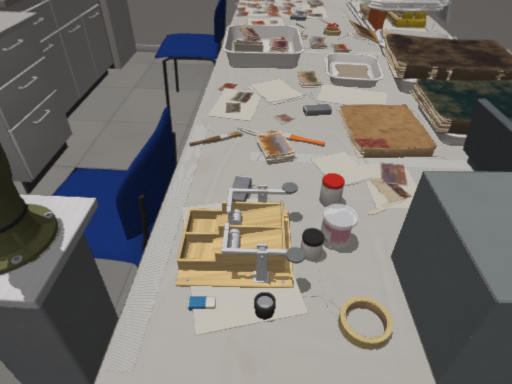

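The scene view shows the dispenser near (275,220). In the side view the pads are at about (289,188) left and (296,255) right, and the cans at about (236,217) and (234,240). I'll crop and measure next.

```bash
python3 - <<'E'
from h import *
import pickle
a=pickle.load(open("scene.pkl","rb"));b=pickle.load(open("side.pkl","rb"))
c=b["image"][165:325,165:365,::-1];cv2.imwrite("pics/sc.png",cv2.resize(c,None,fx=4,fy=4,interpolation=3)[:600])
c=a["image"][155:280,190:370,::-1];cv2.imwrite("pics/cc.png",cv2.resize(c,None,fx=4,fy=4,interpolation=3))
L=onz(b,289,188,.096);Rr=onz(b,296,255,.096);print(L,Rr,np.linalg.norm(L-Rr))
for p in(L,Rr):print(proj(a,p))
E
```

```text
[0.65682684 0.11781443 0.096     ] [ 0.66784742 -0.0870122   0.096     ] 0.20512288543392485
[268.20990009 161.20517541]
[338.02432883 185.31852865]
```

View pics/sc.png

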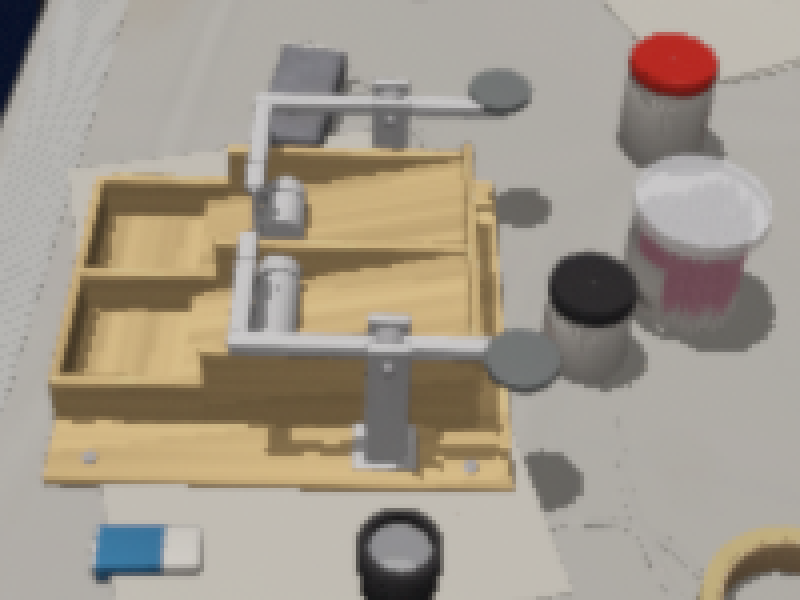

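View pics/cc.png

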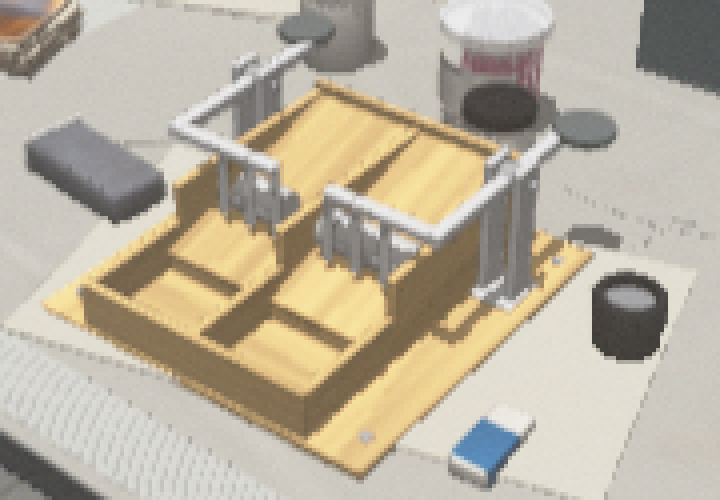

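The long can is in the right lane: in the scene crop it spans x 318–415, against 232–300 for the left can. The right pad is at about (586,128) in the scene crop and (523,358) in the side crop; the left is at (306,30) and (500,90). I'll confirm by triangulating, and find where the big box stands.

```bash
python3 - <<'E'
from h import *
import pickle
a=pickle.load(open("scene.pkl","rb"));b=pickle.load(open("side.pkl","rb"))
def tri(p,q):
    o1,r1=ray(a,190+p[0]/4,155+p[1]/4);o2,r2=ray(b,165+q[0]/4,165+q[1]/4)
    A=np.stack([r1,-r2],1);t=np.linalg.lstsq(A,o2-o1,rcond=None)[0]
    x,y=o1+t[0]*r1,o2+t[1]*r2;return (x+y)/2,np.linalg.norm(x-y)
Rp=tri((586,128),(523,358));Lp=tri((306,30),(500,90));print(Rp,Lp)
for n,p,q in(("short",(236,190),(298,205)),("long",(320,230),(412,255))):
    u,v=[onz(a,190+s[0]/4,155+s[1]/4,.045) for s in(p,q)];print(n,np.linalg.norm(u-v))
print("box base",onz(a,353,178,0),onz(a,470,190,0))
s=ctrl.get_state();M=R.from_rotvec(s["tool_rot"]).as_matrix()
print("shift tool",M.T@(np.array([*Rp[0][:2],.2])-s["position"]))
E
```

```text
(array([ 0.66785385, -0.08262763,  0.09068031]), np.float64(0.002192522102953513)) (array([0.65976405, 0.12680634, 0.08898207]), np.float64(0.0022197234113239643))
short 0.04143686025285809
long 0.05846997801468835
box base [ 0.87066115 -0.02175573  0.        ] [ 1.01320883 -0.29702038  0.        ]
shift tool [ 0.58808524 -0.32222156  0.02203162]
```

```bash
python3 -m handwheel '[{"x":0.034,"y":-0.018},{"x":0.068,"y":-0.037},{"x":0.102,"y":-0.056},{"x":0.136,"y":-0.074},{"x":0.17,"y":-0.093},{"x":0.204,"y":-0.112},{"x":0.238,"y":-0.13},{"x":0.272,"y":-0.149},{"x":0.306,"y":-0.168},{"x":0.34,"y":-0.186}]' 0 20
python3 -m handwheel '[{"x":0.034,"y":-0.018},{"x":0.068,"y":-0.037},{"x":0.102,"y":-0.056},{"x":0.136,"y":-0.074},{"x":0.17,"y":-0.093},{"x":0.204,"y":-0.112},{"x":0.238,"y":-0.13},{"x":0.248,"y":-0.136},{"x":0.248,"y":-0.136},{"x":0.248,"y":-0.136}]'
python3 - <<'E'
from h import *
d=grab("wrist");save(d,"w1.png");print(proj(d,[.668,-.085,.096]),proj(d,ctrl.get_state()["position"]))
E
```

```text
[302.42427796 277.24977222] [255.3591371  233.48879547]invalid input at $[0]: expected keys x, y, z, wx, wy, wz
invalid input at $[0]: expected keys x, y, z, wx, wy, wz
```

View pics/w1.png

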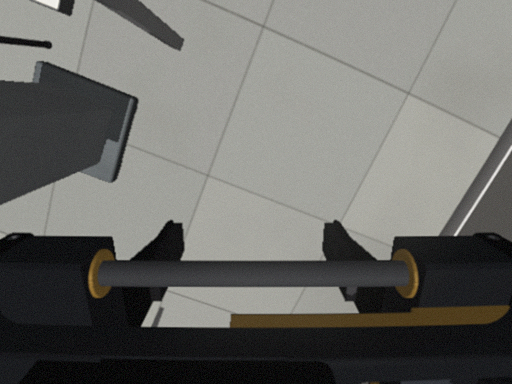

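The move was refused because every row needs all six keys. The wrist image only shows the floor beside the table and the open fingers at about (170,260) and (340,260).

```bash
python3 -m handwheel '[{"x":0.034,"y":-0.018,"z":0,"wx":0,"wy":0,"wz":0},{"x":0.068,"y":-0.037,"z":0,"wx":0,"wy":0,"wz":0},{"x":0.102,"y":-0.056,"z":0,"wx":0,"wy":0,"wz":0},{"x":0.136,"y":-0.074,"z":0,"wx":0,"wy":0,"wz":0},{"x":0.17,"y":-0.093,"z":0,"wx":0,"wy":0,"wz":0},{"x":0.204,"y":-0.112,"z":0,"wx":0,"wy":0,"wz":0},{"x":0.238,"y":-0.13,"z":0,"wx":0,"wy":0,"wz":0},{"x":0.272,"y":-0.149,"z":0,"wx":0,"wy":0,"wz":0},{"x":0.306,"y":-0.168,"z":0,"wx":0,"wy":0,"wz":0},{"x":0.34,"y":-0.186,"z":0,"wx":0,"wy":0,"wz":0}]' 0 20
```

```text
time: 0.98
position: [0.49, -0.3006, 0.2225]
tool_rot: [3.084, 0.601, -0.0]
ft_force: [0.9, -1.2, -0.8]
grip_width: 0.329
grip_force: 0.0
```

```bash
python3 -m handwheel '[{"x":0.036,"y":-0.019,"z":0,"wx":0,"wy":0,"wz":0},{"x":0.072,"y":-0.039,"z":0,"wx":0,"wy":0,"wz":0},{"x":0.108,"y":-0.058,"z":0,"wx":0,"wy":0,"wz":0},{"x":0.144,"y":-0.078,"z":0,"wx":0,"wy":0,"wz":0},{"x":0.18,"y":-0.097,"z":0,"wx":0,"wy":0,"wz":0},{"x":0.216,"y":-0.117,"z":0,"wx":0,"wy":0,"wz":0},{"x":0.246,"y":-0.133,"z":0,"wx":0,"wy":0,"wz":0},{"x":0.246,"y":-0.133,"z":0.03,"wx":0,"wy":0,"wz":0},{"x":0.246,"y":-0.133,"z":0.06,"wx":0,"wy":0,"wz":0},{"x":0.246,"y":-0.133,"z":0.06,"wx":0,"wy":0,"wz":0}]'
python3 - <<'E'
from h import *
d=grab("wrist");save(d,"w2.png");s=ctrl.get_state();print(s["position"],proj(d,[.668,-.085,.096]),proj(d,s["position"]),s["grip_width"])
E
```

```text
time: 1.82
position: [0.6635, -0.0858, 0.1553]
tool_rot: [-3.079, -0.603, 0.018]
ft_force: [-1.5, -0.8, -2.1]
grip_width: 0.005
grip_force: 0.0
[ 0.6646246  -0.08687698  0.15840918] [256.34655909 195.41371677] [257.6168612  234.91680447] 0.0025083475150151843
```

View pics/w2.png

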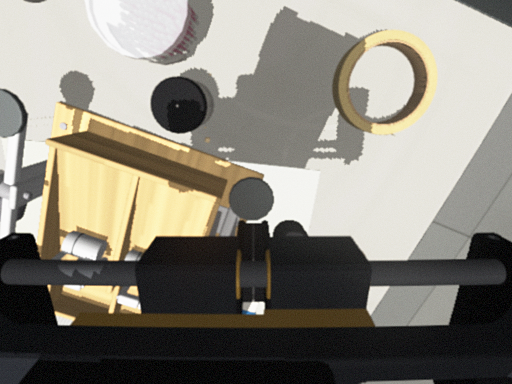

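The wrist view shows the right pad at (251,199), close to the predicted (256,195). The shut fingertips are at about (254,230), and the long can lies near (130,280).

```bash
python3 - <<'E'
from h import *
d=grab("wrist");s=ctrl.get_state();M=R.from_rotvec(s["tool_rot"]).as_matrix()
P=onz(d,251,199,.096);print(s["position"],P,M.T@(P-s["position"]), "with dx", onz(d,273,199,.096)-P)
E
```

```text
[ 0.66631668 -0.08735902  0.16135917] [ 0.66373586 -0.08367031  0.096     ] [-0.00080922 -0.00429735  0.06536793] with dx [ 0.0068894  -0.01686394  0.        ]
```

```bash
python3 -m handwheel '[{"x":-0.001,"y":-0.004,"z":0.03,"wx":0,"wy":0,"wz":0},{"x":-0.001,"y":-0.004,"z":0.055,"wx":0,"wy":0,"wz":0},{"x":-0.001,"y":-0.004,"z":0.062,"wx":0,"wy":0,"wz":0},{"x":-0.001,"y":-0.004,"z":0.068,"wx":0,"wy":0,"wz":0},{"x":-0.001,"y":-0.004,"z":0.073,"wx":0,"wy":0,"wz":0},{"x":-0.001,"y":-0.004,"z":0.078,"wx":0,"wy":0,"wz":0},{"x":-0.001,"y":-0.004,"z":0.082,"wx":0,"wy":0,"wz":0},{"x":-0.001,"y":-0.004,"z":0.085,"wx":0,"wy":0,"wz":0},{"x":-0.001,"y":-0.004,"z":0.085,"wx":0,"wy":0,"wz":0}]'
```

```text
time: 2.67
position: [0.6661, -0.0842, 0.0793]
tool_rot: [3.082, 0.6, 0.004]
ft_force: [-1.6, -0.7, 6.5]
grip_width: 0.003
grip_force: 2.7
```

```bash
python3 -m handwheel '[{"x":0,"y":0,"z":0.003,"wx":0,"wy":0,"wz":0},{"x":0,"y":0,"z":0.006,"wx":0,"wy":0,"wz":0},{"x":0,"y":0,"z":0.006,"wx":0,"wy":0,"wz":0},{"x":0,"y":0,"z":0.006,"wx":0,"wy":0,"wz":0},{"x":0,"y":0,"z":0.006,"wx":0,"wy":0,"wz":0},{"x":0,"y":0,"z":0.006,"wx":0,"wy":0,"wz":0},{"x":0,"y":0,"z":0.006,"wx":0,"wy":0,"wz":0},{"x":0,"y":0,"z":0.006,"wx":0,"wy":0,"wz":0},{"x":0,"y":0,"z":0.006,"wx":0,"wy":0,"wz":0},{"x":0,"y":0,"z":0.006,"wx":0,"wy":0,"wz":0}]'
python3 - <<'E'
from h import *
d=grab("side");a=grab("scene")
c=[cv2.resize(i[:,:,::-1],(400,400),interpolation=3) for i in (d["image"][185:305,170:320],a["image"][165:280,190:340])]
cv2.imwrite("pics/p3.png",np.hstack(c))
E
```

```text
time: 3.5
position: [0.667, -0.084, 0.0745]
tool_rot: [3.082, 0.6, 0.007]
ft_force: [-1.4, -0.9, 7.0]
grip_width: 0.008
grip_force: 3.0
```

View pics/p3.png

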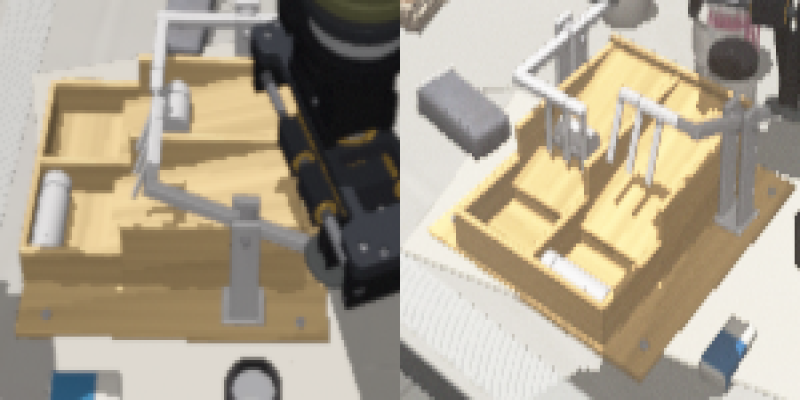

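The right gate is up and the long can lies in the right tray bay, at left-half (52,210) and right-half (575,275). The short can is still behind its shut gate at (178,105). Now I'll let the lever rise gently and back off upward.

```bash
python3 -m handwheel '[{"x":0,"y":0,"z":-0.005,"wx":0,"wy":0,"wz":0},{"x":0,"y":0,"z":-0.01,"wx":0,"wy":0,"wz":0},{"x":0,"y":0,"z":-0.015,"wx":0,"wy":0,"wz":0},{"x":0,"y":0,"z":-0.02,"wx":0,"wy":0,"wz":0},{"x":0,"y":0,"z":-0.026,"wx":0,"wy":0,"wz":0},{"x":0,"y":0,"z":-0.035,"wx":0,"wy":0,"wz":0},{"x":0,"y":0,"z":-0.06,"wx":0,"wy":0,"wz":0},{"x":0,"y":0,"z":-0.095,"wx":0,"wy":0,"wz":0},{"x":0,"y":0,"z":-0.12,"wx":0,"wy":0,"wz":0},{"x":0,"y":0,"z":-0.12,"wx":0,"wy":0,"wz":0}]'
python3 -m handwheel '[{"x":0,"y":0,"z":0,"wx":0,"wy":0,"wz":0},{"x":0,"y":0,"z":0,"wx":0,"wy":0,"wz":0},{"x":0,"y":0,"z":0,"wx":0,"wy":0,"wz":0},{"x":0,"y":0,"z":0,"wx":0,"wy":0,"wz":0},{"x":0,"y":0,"z":0,"wx":0,"wy":0,"wz":0},{"x":0,"y":0,"z":0,"wx":0,"wy":0,"wz":0}]'
python3 - <<'E'
from h import *
d=grab("side");a=grab("scene")
c=[cv2.resize(i[:,:,::-1],(400,400),interpolation=3) for i in (d["image"][170:320,170:350],a["image"][155:280,190:360])]
cv2.imwrite("pics/p4.png",np.hstack(c))
E
```

```text
time: 4.43
position: [0.6668, -0.0831, 0.1974]
tool_rot: [3.082, 0.601, 0.01]
ft_force: [1.4, 1.5, 0.4]
grip_width: 0.004
grip_force: 0.0
time: 4.93
position: [0.6645, -0.0835, 0.1906]
tool_rot: [-3.083, -0.601, 0.003]
ft_force: [-0.1, -0.7, 0.9]
grip_width: 0.004
grip_force: 0.0
```

View pics/p4.png

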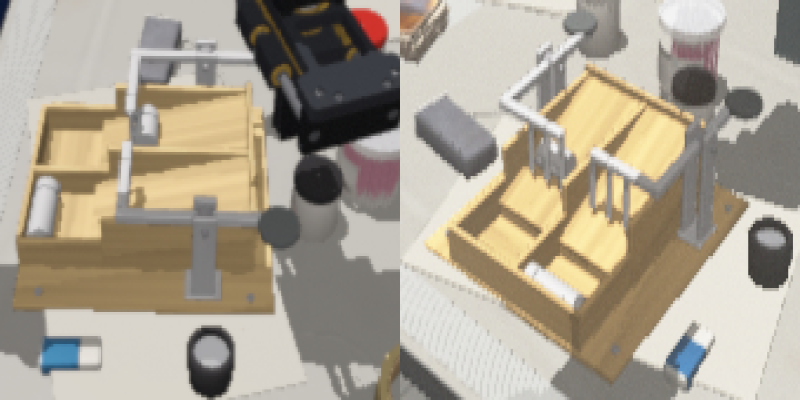

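The long can is in the tray at (42,205). The right lever is back level with its pad at (279,227), the short can is still behind its gate at (147,122), and the bystanders haven't moved.

```bash
python3 -c "
from bench import ctrl
print(ctrl.close_job())"
```

```text
the job is handed in; nothing more can be done
None
```

The longer can, in the right lane, rolled into its catch tray; the right lever is back up, the short can is still behind its shut gate, the bystanders look unmoved, and the job is handed in.

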